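Seat the vial carrier on the shaker's locating pin and latch it

ROBOT

A 7-joint arm with a two-finger parallel gripper is mounted at the origin on a cart in front of the work surface, level with it; the furniture and walls round the work are solid. World frame = base frame: x ahead of the robot, y to its left, z up, the work surface at z = 0. Lengths are in mm, angles in rad, forces in N, time in s.
With the tool pointing down it reaches from about 400 to 850 mm from the base axis. Payload 4.5 kg.
Tool frame: the origin (TCP) lies on the centre line of the jaws, within the pads' length; the fingertips stand 17 mm ahead of it and the grasp point (between the pads) lies 2 mm behind it (env.tips_ahead is the distance from the TCP to the fingertips, in mm); z points along the fingers, y is the line along which they close (so a half turn about z gives the same grasp; the last joint's range is limited). The gripper opens to 85 mm and grips with 20 to 120 N. Pads are 22 mm wide; open, the fingers measure 114 mm over their backs; the gripper's body (76 mm by 85 mm) begins 54 mm behind the grasp point. The pads swing forward as they close: fully open they stand 13 mm farther back than shut.
Start: joints at [-1.287, 0.689, -0.195, 1.565, 0.157, 0.902, -0.215], TCP at [154.485, 605.629, 248.317] pointing down, gripper open.
Joint ranges: [-3.01, 3.01], [-0.46, 2.08], [-1.47, 1.51], [0.13, 2.56], [-1, 4.14], [0.04, 2.09], [-2.66, 2.66]. Speed limits (rad/s): [2.57, 2.57, 3.14, 3.14, 3.14, 3.14, 3.14].

INTERFACE

Orientations are given as a unit quaternion [x, y, z, w].
In Python, from station import env gives the robot as it stands. The module is installed in compiled form; this text tells all that it offers.
- The arm moves only by the tool step_arm, never from a script. Its argument "steps" is a list of rows, each a list of 6 numbers: the shift along the world's x, y, z in mm, then the turn, a rotation vector about the world's x, y, z in rad. A call has 1 to 20 rows; each row is the pose to reach, as a shift and turn from the pose commanded when the call began; what a row does not reach only later rows make up. A row lasts 1/10 s, in which the tool goes at most 50 mm and 8.59 degrees, less where a joint would pass 70% of its speed; a pose out of reach is approached as far as the arm can. A call with a gripper value outside its range is refused whole. "grip" is the gripper's target within -1 to 1 (shut at 1, half-way at 0, fully open at -1), set as the call begins (left out, the last holds). The fingers move at their own pace and stop on an object; "squeeze" is the grip in N (left out, the last holds). Time passes only in rows, so rows that repeat a pose let the fingers close. It gives the time, the measured TCP pose, the force, the opening and the grip force at its end, in the units of the state.
- env.get_obs(): the state, without advancing time (a new reading comes with each control period).
- env.read_camera(name): name is "scene" or "top" or "wrist"; returns the picture (384x512x3 uint8, red, green, blue); there is no depth.
- env.camera_info(name): a dict with "K" (3x3 intrinsics, pixels), "position" and "rotation" of the camera in the world. Camera axes: x right, y down, z forward; pixel columns grow to the right and rows downward; lengths in mm; the calibration is good to about 2 mm. A picture is of the moment at which its call begins: read the wrist's pose just before it. camera_info takes no time and is no camera call; for the wrist camera it gives the pose at the moment of the call.
- env.hand_in(): hands the job in; it is judged then, once.
The state is a dict: "time": time; "qpos": joint angles; "joint_velocities": joint speeds; "joint_torque": joint torques, N m; "eef_pos": TCP position; "eef_rot": TCP orientation; "wrist_force": force on the tool from outside, world axes, zero at the start; "wrist_torque": the same for the moment, N m; "finger_gap": finger opening in mm; "gripper_force": force on a finger pad.
Only numpy, scipy, OpenCV 4.12 (cv2) and the standard library are available. Lean on these libraries where they do the work, as an engineer would, in place of code of your own. Each camera call takes 0.05 s, during which the arm holds its last target. There are 200 camera calls.

TASK

Fit the loaded vial carrier on the shaker, hole end to the back stop. The deck has stopped anywhere along its side-to-side stroke, so slide the plate lightly until its hole drops over the locating pin and it lies flat on the pads, then let go and turn the front latch fully over the plate's front edge. Keep the carrier level, neither force nor drop it onto the shaker, and leave the things standing around where they are.

Things in the scene. Friction and masses are not known exactly. Their poses are not given: they have to be found in the camera images.
- shaker: White bench shaker, fixed; housing 200 mm (x) by 230 mm (y), 63 mm high. Origin: centre of its footprint at bench height; x to its rear, away from its front panel, y to its left. On top an aluminium deck 168x190 mm runs side to side along y, top 84 mm above the bench. Where it has stopped is not reported: 20 mm or less from the middle, either way. Its brake holds against 40 N.
- stroke_end (a point): Foot of the locating pin if the deck stood at the right end of its stroke: 52 mm behind and 25 mm right of the shaker's origin, 87 mm high (top of the deck's four rubber pads). It now stands 5 to 45 mm further left, with pin, pads, stop and latch. Pin: 12 mm thick, tip 9 mm above the pads. Back stop: two lugs, 42 mm left and right of the pin, faces 18.6 mm behind its axis, 19 mm above the pads.
- carrier: Loose aluminium plate 120 mm (x) by 150 mm (y), 6 mm thick, 0.4 to 0.65 kg, flat on the bench, with a black bow handle in the middle and two grey blocks left and right (y 38 to 66 mm either side, 24 mm high) that hold six capped vials fast (tops 62 mm above the underside). Origin: centre of the underside; x towards the edge with the hole, which goes to the shaker's rear.
- carrier_grip (a point): Middle of the handle's grip bar, 45 mm above the plate's underside at its centre. The bar is flat-sided, 10 mm thick (plate x), 50 mm long (plate y), from 34 to 56 mm above the underside; clear in front and behind. Grip it across plate x.
- carrier_hole (a point): Centre of the plate's only hole at its underside, 42 mm behind the plate's centre. Round, 15 mm, right through. It is 18 mm from the plate's rear edge, so with that edge touching the back stop the hole is in line with the pin, front to back, to 0.6 mm; once seated the hole tells where the pin and the latch are.
- latch (a joint): Turn-button latch at the middle of the deck's front, rad: near 0 open (arm to the shaker's left, clear of the plate), 1.57 closed (arm points to the rear, over the plate's front edge); stays put, turns with 2 N. Pivot 120 mm in front of the pin's axis. Arm 37 mm long, 8 to 13 mm above the pads; upright black finger post 10 mm thick, 30 mm from the pivot, top 39 mm above the pads.
- data_logger: Black data logger, 100x62x30 mm, lying on the bench left of the shaker. Origin: centre of its underside. Leave alone.
- tape_roll: Roll of masking tape, 66 mm across, 19 mm high, flat on the bench. Origin: centre of its underside. Leave alone.
- sample_bottle: White bottle with a screw cap, 44 mm across, 82 mm high, upright on the bench near the carrier. Origin: centre of its underside. Leave alone.
Not all that is in view belongs to the job. There is more than one size of the carrier; the one meant has the size given above.

How it is judged:
By the outcome, as a careful person would: the job done as asked, in the order asked, and still so for the second after the job is handed in, with the robot touching nothing.
It also fails if it takes over 72 s, if anything falls off the work surface, if the arm or the gripper's body presses on something with over 40 N, if the wrist force passes 120 N, or if a joint passes its speed limit or range.

## Working session

There is one attempt and no reset: what is moved stays moved. The work goes in short steps, Python scripts to look and compute and a tool call to move; the robot and the scene stay as the last step left them, time stands still between calls to the robot, and variables do not carry over. Pictures are saved under pics/ and viewed, at most 10 in all, crops included, and the job is handed in when it is done.

Besides the shell and the picture viewer there is one more tool, called after "Emit:" by a JSON object that holds its "method" and its "body", one argument or row to a line. step_arm: Moves the arm, as the interface text tells. Its arguments: {"type":"object","properties":{"steps":{"type":"array","items":{"type":"array","items":{"type":"number"}}},"grip":{"type":"number"},"squeeze":{"type":"number"}},"required":["steps"]}

```bash
mkdir -p pics; ls; cat > h.py <<'E'
import numpy as np,cv2
from station import env
def ray(info,u,v):
    d=np.linalg.inv(info["K"])@[u,v,1.]
    return np.array(info["position"],float),np.array(info["rotation"])@d
def onz(info,u,v,z):
    p,d=ray(info,u,v); return (p+d*(z-p[2])/d[2]).round(1)
def proj(info,P):
    c=np.array(info["rotation"]).T@(np.array(P,float)-info["position"]); q=info["K"]@c; return (q[:2]/q[2]).round(1)
E
python3 - <<'E'
from h import *
a=[]
for n in("scene","top"):
    im=env.read_camera(n); cv2.imwrite(f"pics/{n}0.png",im[...,::-1])
    i=env.camera_info(n); print(n,i["K"][0][0],np.round(i["position"]),np.round(i["rotation"],3).tolist())
    a.append(im)
cv2.imwrite("pics/top0b.png",cv2.resize(a[1][...,::-1],(800,600)))
cv2.imwrite("pics/scene0b.png",cv2.resize(a[0][...,::-1],(800,600)))
o=env.get_obs();print(o["time"],o["eef_pos"],o["eef_rot"],o["finger_gap"],env.tips_ahead)
E
```

```text
pics
scene 456.48407528577866 [ -595. -1292.   882.] [0.783, -0.329, 0.2, -0.488]
top 426.69363159538193 [ 175. -142. 1644.] [-0.681, 0.723, -0.085, 0.076]
0.1 [154.40179861 605.04406414 247.54026021] [ 1.24530583e-01  9.92215401e-01 -8.53834869e-04 -4.83634351e-05] 85.54773741268018 17.0
```

View pics/top0b.png

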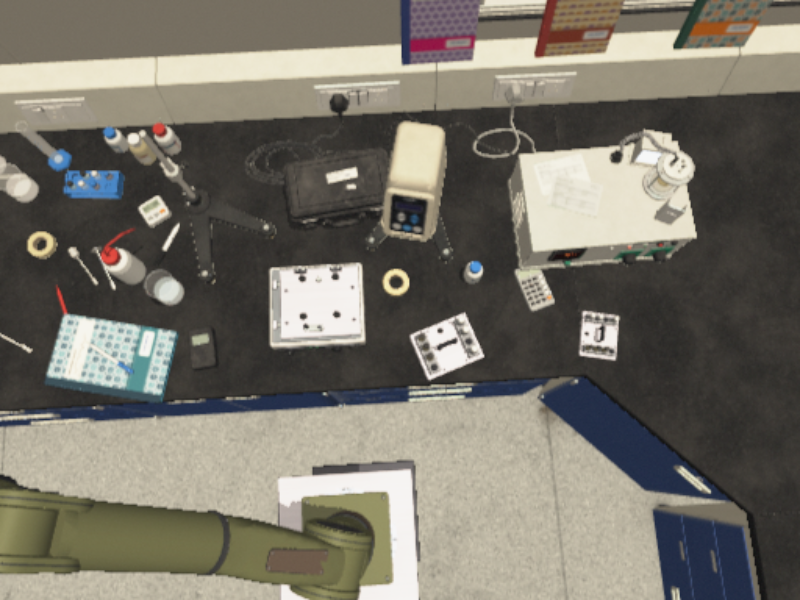

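View pics/scene0b.png

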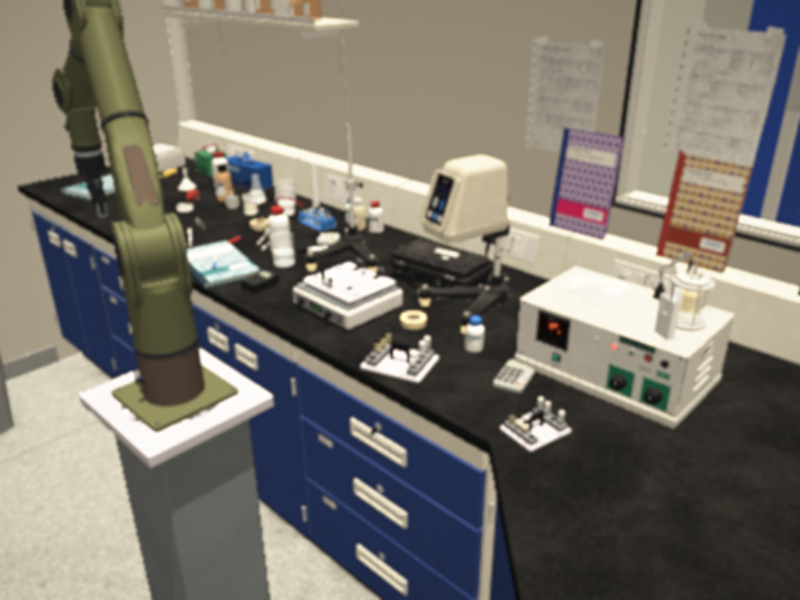

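Top view at 800x600: the shaker is at (317,305). There are two carriers, one at (447,345), about 60x50 px (150x120 mm), and one at (599,335), about 40x47 px (100x118 mm). The first fits the size given. I'll confirm with an enlarged crop.

```bash
python3 - <<'E'
from h import *
im=cv2.imread("pics/top0.png")
c=im[160:250,165:405]; print(c.shape)
a=cv2.resize(im[160:250,165:325],None,fx=5,fy=5,interpolation=cv2.INTER_CUBIC)
cv2.imwrite("pics/c1.png",a)
i=env.camera_info("top")
g=im.min(axis=2)
m=(g>150).astype(np.uint8)
cs,_=cv2.findContours(m,cv2.RETR_EXTERNAL,cv2.CHAIN_APPROX_NONE)
for c in cs:
    r=cv2.minAreaRect(c)
    if 400<cv2.contourArea(c)<6000 and 155<r[0][1]<255:
        z=6 if r[0][0]>255 else 85
        b=cv2.boxPoints(r); P=np.array([onz(i,*p,z)[:2] for p in b]); print(np.round(r[0],1),P.tolist(),np.linalg.norm(P[1]-P[0]).round(),np.linalg.norm(P[2]-P[1]).round())
E
```

```text
(90, 240, 3)Traceback (most recent call last):
  File "<stdin>", line 14, in <module>
  File "h.py", line 7, in onz
    p,d=ray(info,u,v); return (p+d*(z-p[2])/d[2]).round(1)
        ~~~^^^^^^^^^^
  File "h.py", line 5, in ray
    return np.array(info["position"],float),np.array(info["rotation"])@d
                                            ~~~~~~~~~~~~~~~~~~~~~~~~~~^~
ValueError: matmul: Input operand 1 has a mismatch in its core dimension 0, with gufunc signature (n?,k),(k,m?)->(n?,m?) (size 3 is different from 4)
```

View pics/c1.png

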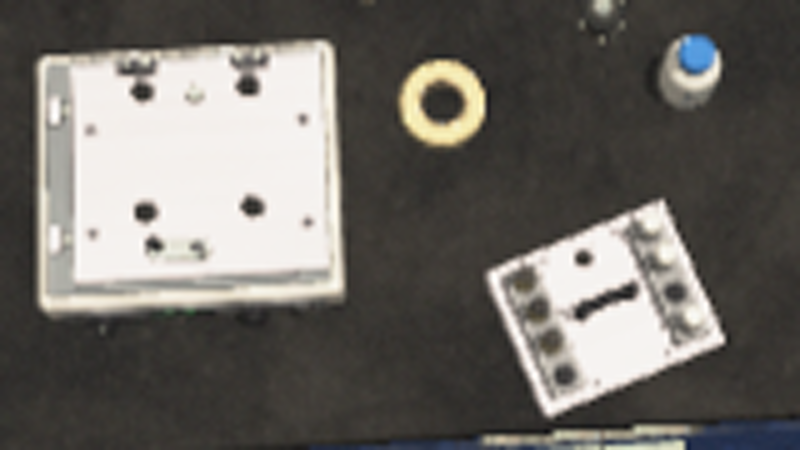

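The crop shows the shaker on the left with the deck shifted right: pin at (193,94), latch post at (155,243) and pivot at about (200,250). The carrier is at right: hole at (584,258), handle around (606,301).

```bash
sed -i 's/^import numpy as np,cv2/import numpy as np,cv2\nfrom scipy.spatial.transform import Rotation as R/; s/np.array(info\["rotation"\])/R.from_quat(info["rotation"]).as_matrix()/' h.py
python3 - <<'E'
from h import *
im=cv2.imread("pics/top0.png")
i=env.camera_info("top")
m=(im.min(axis=2)>120).astype(np.uint8)
cs,_=cv2.findContours(m,cv2.RETR_EXTERNAL,cv2.CHAIN_APPROX_NONE)
for c in cs:
    r=cv2.minAreaRect(c)
    if 400<cv2.contourArea(c)<6000 and 155<r[0][1]<255:
        z=6 if r[0][0]>255 else 63
        b=cv2.boxPoints(r); P=np.array([onz(i,*p,z)[:2] for p in b]); print(np.round(r[0],1),P.tolist(),np.linalg.norm(P[1]-P[0]).round(),np.linalg.norm(P[2]-P[1]).round())
f=lambda u,v,z:print(u,v,onz(i,165+u/5,160+v/5,z))
print("pin");f(193,90,95)
print("latch");f(155,243,125);f(200,250,95)
print("pads");[f(*p,87) for p in((143,92),(248,86),(145,212),(252,207))]
print("hole");f(584,258,6);print("bar");f(606,301,56)
print("housing");[f(*p,63) for p in ((40,55),(332,40),(40,312),(343,300))]
f(441,104,19);f(690,72,70)
E
```

```text
[ 97.3 230.2] [[374.3, 494.8], [527.7, 463.2], [504.4, 386.1], [351.9, 419.3]] 157.0 81.0
[ 59.6 224.3] [[414.3, 689.6], [571.4, 673.9], [526.0, 471.8], [370.5, 491.9]] 158.0 207.0
[285.5 220.9] [[475.0, -173.1], [526.8, -318.9], [408.0, -356.9], [358.1, -213.0]] 155.0 125.0
[383.2 214.4] [[394.9, -589.3], [510.3, -614.7], [495.1, -708.2], [380.0, -681.4]] 118.0 95.0
[202.  195.2] [[653.0, 167.0], [652.1, -66.4], [449.1, -67.5], [450.5, 159.4]] 233.0 203.0
[343.7 182.8] [[528.4, -436.9], [653.8, -462.7], [633.3, -579.0], [508.4, -551.2]] 128.0 118.0
pin
193 90 [608.   36.6  95. ]
latch
155 243 [486.3  64.  125. ]
200 250 [485.3  35.1  95. ]
pads
143 92 [610.8  75.2  87. ]
248 86 [610.9  -4.1  87. ]
145 212 [518.1  76.   87. ]
252 207 [517.2  -3.7  87. ]
hole
584 258 [ 479.  -253.7    6. ]
bar
606 301 [ 435.9 -264.5   56. ]
housing
40 55 [651.7 156.9  63. ]
332 40 [650.6 -67.9  63. ]
40 312 [451.6 159.7  63. ]
343 300 [447.2 -67.   63. ]
441 104 [ 606.3 -149.2   19. ]
690 72 [ 606.9 -340.8   70. ]
```

Emit:
{"method": "step_arm", "body": {
  "steps": [
    [15,-15,0,0,0,0],
    [44,-45,0,0,0,-0.1],
    [74,-76,0,0,0,-0.2],
    [104,-107,0,0,0,-0.3],
    [133,-137,0,0,0,-0.4],
    [163,-168,0,0,0,-0.5],
    [192,-199,0,0,0,-0.6],
    [222,-229,0,0,0,-0.7],
    [250,-262,0,0,0,-0.8],
    [270,-300,0,0,0,-0.9],
    [280,-342,0,0,0,-0.98],
    [286,-385,0,0,0,-0.98],
    [292,-428,0,0,0,-0.98],
    [298,-470,0,0,0,-0.98],
    [304,-512,0,0,0,-0.98],
    [310,-555,0,0,0,-0.98],
    [312,-600,0,0,0,-0.98],
    [310,-640,0,0,0,-0.98],
    [308,-680,0,0,0,-0.98],
    [306,-720,0,0,0,-0.98]
  ],
  "grip": -1
}}

```text
time: 2.1
eef_pos: [460.0, -115.9, 248.1]
eef_rot: [0.577, 0.817, -0.0, -0.0]
wrist_force: [0.9, 0.2, 1.3]
finger_gap: 85.0
gripper_force: 0.0
```

Emit:
{"method": "step_arm", "body": {
  "steps": [
    [-4,-40,0,0,0,0],
    [-8,-80,0,0,0,0],
    [-12,-120,0,0,0,0],
    [-18,-150,0,0,0,0],
    [-18,-150,0,0,0,0],
    [-18,-150,0,0,0,0],
    [-18,-150,0,0,0,0]
  ]
}}

```text
time: 2.8
eef_pos: [442.7, -262.8, 248.1]
eef_rot: [0.576, 0.817, 0.0, -0.001]
wrist_force: [0.5, 1.2, -0.1]
finger_gap: 85.2
gripper_force: 0.0
```

```bash
python3 - <<'E'
from h import *
o=env.get_obs(); im=env.read_camera("wrist"); i=env.camera_info("wrist"); cv2.imwrite("pics/w1.png",im[...,::-1])
print(o["time"],o["eef_pos"],o["eef_rot"],o["wrist_force"],o["qpos"].round(2) if hasattr(o["qpos"],"round") else o["qpos"]);print(i)
E
```

```text
2.8 [ 442.74107207 -262.83519146  248.09248523] [ 5.76056660e-01  8.17409472e-01  4.68077747e-04 -5.09924895e-04] [ 0.54765665  1.1663763  -0.13384747] [ 0.47  0.54 -0.04  1.9   0.03  0.7   0.75]
{'K': array([[328.0594573 ,   0.        , 254.05082121],
       [  0.        , 328.0594573 , 190.56757191],
       [  0.        ,   0.        ,   1.        ]]), 'position': array([ 418.79380939, -195.24993739,  373.33529585]), 'rotation': array([0.97526125, 0.16971111, 0.0241176 , 0.13957787])}
```

View pics/w1.png

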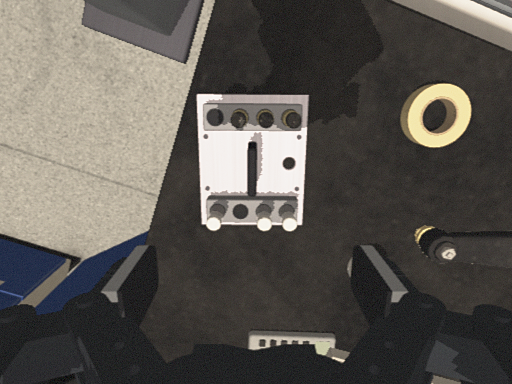

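The wrist view shows the carrier's bar at (252,168), hole at (289,163) and plate corners around (197,95), (309,95), (305,225) and (200,225). Bar and image columns are nearly parallel.

```bash
python3 - <<'E'
from h import *
im=cv2.imread("pics/w1.png"); i=env.camera_info("wrist")
g=im.max(axis=2); sub=(g<70).astype(np.uint8); 
cs,_=cv2.findContours(sub[130:205,205:305].copy(),cv2.RETR_EXTERNAL,cv2.CHAIN_APPROX_NONE)
for c in cs:
    if cv2.contourArea(c)>20:
        r=cv2.minAreaRect(c); print(r[0][0]+205,r[0][1]+130,r[1],r[2],cv2.boxPoints(r).round(1).tolist(), onz(i,r[0][0]+205,r[0][1]+130,6), onz(i,r[0][0]+205,r[0][1]+130,50))
        b=cv2.boxPoints(r)+[205,130]; P=np.array([onz(i,*p,56) for p in b]); print(P.tolist())
w=(im.min(axis=2)>110).astype(np.uint8); w[240:]=0; w[:,:196]=0
cs,_=cv2.findContours(w,cv2.RETR_EXTERNAL,cv2.CHAIN_APPROX_NONE)
for u,v in((197,95),(309,95)): print(onz(i,u,v,6))
# edges via row scans
for v in (140,150,160,170,180):
    x=np.where(w[v,190:330])[0]+190; print(v,x.min(),x.max(),onz(i,x.min()-.5,v,6),onz(i,x.max()+.5,v,6))
E
```

```text
288.5 163.0 (10.0, 9.0) 90.0 [[79.0, 28.0], [88.0, 28.0], [88.0, 38.0], [79.0, 38.0]] [ 480.8 -252.3    6. ] [ 473.4 -245.4   50. ]
[[466.4, -241.4, 56.0], [474.7, -238.4, 56.0], [478.4, -247.7, 56.0], [470.0, -250.7, 56.0]]
252.0 169.0 (54.0, 8.0) 90.0 [[43.0, 12.0], [51.0, 12.0], [51.0, 66.0], [43.0, 66.0]] [ 444.  -272.9    6. ] [ 441.  -263.6   50. ]
[[428.0, -238.5, 56.0], [435.3, -235.9, 56.0], [453.8, -287.3, 56.0], [446.2, -290.0, 56.0]]
[ 361.  -216.3    6. ]
[ 474.4 -175.6    6. ]
140 198 306 [ 375.6 -262.3    6. ] [ 490.2 -221.2    6. ]
150 199 305 [ 380.  -272.6    6. ] [ 493.4 -232.     6. ]
160 199 305 [ 383.3 -283.6    6. ] [ 497.7 -242.5    6. ]
170 199 304 [ 386.7 -294.7    6. ] [ 501.  -253.7    6. ]
180 200 304 [ 391.3 -305.6    6. ] [ 505.5 -264.6    6. ]
```

Emit:
{"method": "step_arm", "body": {
  "steps": [
    [-1.5,-2,-40,0,0,0],
    [-1.5,-2,-80,0,0,0],
    [-1.5,-2,-120,0,0,0],
    [-1.5,-2,-150,0,0,0],
    [-1.5,-2,-170,0,0,0],
    [-1.5,-2,-185,0,0,0],
    [-1.5,-2,-195,0,0,0],
    [-1.5,-2,-204,0,0,0],
    [-1.5,-2,-204,0,0,0],
    [-1.5,-2,-204,0,0,0]
  ]
}}

```text
time: 3.85
eef_pos: [441.3, -266.3, 44.7]
eef_rot: [0.577, 0.817, 0.0, 0.0]
wrist_force: [-1.3, 0.3, -0.5]
finger_gap: 85.2
gripper_force: 0.0
```

Emit:
{"method": "step_arm", "body": {
  "steps": [
    [0,0,0,0,0,0],
    [0,0,0,0,0,0],
    [0,0,0,0,0,0],
    [0,0,0,0,0,0],
    [0,0,0,0,0,0],
    [0,0,0,0,0,0],
    [0,0,0,0,0,0],
    [0,0,0,0,0,0],
    [0,0,0,0,0,0],
    [0,0,0,0,0,0],
    [0,0,0,0,0,0],
    [0,0,0,0,0,0]
  ],
  "grip": 1,
  "squeeze": 70
}}

```text
time: 5.05
eef_pos: [441.1, -266.4, 44.6]
eef_rot: [0.577, 0.817, 0.0, 0.0]
wrist_force: [-1.0, 0.6, 5.3]
finger_gap: 9.1
gripper_force: 69.3
```

Emit:
{"method": "step_arm", "body": {
  "steps": [
    [0,0,5,0,0,0],
    [0,0,15,0,0,0],
    [0,0,30,0,0,0],
    [0,0,50,0,0,0],
    [0,0,75,0,0,0],
    [0,0,100,0,0,0],
    [0,0,120,0,0,0],
    [0,0,132,0,0,0],
    [5,7,137,0,0,-0.03],
    [15,20,137,0,0,-0.07],
    [28,37,137,0,0,-0.11],
    [42,55,137,0,0,-0.15],
    [56,73,137,0,0,-0.19],
    [70,91,137,0,0,-0.23],
    [84,110,137,0,0,-0.27],
    [97,127,137,0,0,-0.31],
    [108,142,137,0,0,-0.342],
    [115,150,137,0,0,-0.342],
    [119,155,137,0,0,-0.342],
    [119,156,137,0,0,-0.342]
  ]
}}

```text
time: 7.05
eef_pos: [559.9, -110.1, 181.1]
eef_rot: [0.707, 0.707, -0.0, -0.0]
wrist_force: [-0.0, -0.1, -5.1]
finger_gap: 9.0
gripper_force: 68.3
```

Emit:
{"method": "step_arm", "body": {
  "steps": [
    [0,0,0,0,0,0],
    [0,0,0,0,0,0],
    [0,0,0,0,0,0]
  ]
}}

```text
time: 7.35
eef_pos: [559.4, -111.4, 181.4]
eef_rot: [0.708, 0.706, -0.0, 0.0]
wrist_force: [-0.1, 0.1, -5.1]
finger_gap: 8.8
gripper_force: 68.3
```

```bash
python3 - <<'E'
from h import *
o=env.get_obs(); im=env.read_camera("wrist"); i=env.camera_info("wrist"); cv2.imwrite("pics/w2s.png",im[...,::-1]);cv2.imwrite("pics/w2.png",cv2.resize(im[...,::-1],(800,600),interpolation=cv2.INTER_CUBIC))
print(o["eef_pos"],o["eef_rot"],o["wrist_force"],o["wrist_torque"],o["qpos"]);print(i)
E
```

```text
[ 559.4414893  -111.37112025  181.37337829] [ 7.07948791e-01  7.06263709e-01 -2.86381216e-04  2.05280965e-05] [-0.09160918  0.08971322 -5.12129933] [ 0.00146716  0.00402381 -0.00768654] [ 0.05052592  0.7092166   0.11049415  1.8085379  -0.1212626   0.63068173
  0.23026296]
{'K': array([[328.0594573 ,   0.        , 254.05082121],
       [  0.        , 328.0594573 , 190.56757191],
       [  0.        ,   0.        ,   1.        ]]), 'position': array([559.77356946, -39.35041711, 306.42307919]), 'rotation': array([ 9.89799121e-01, -5.29980360e-04, -5.16756421e-04,  1.42468071e-01])}
```

View pics/w2.png

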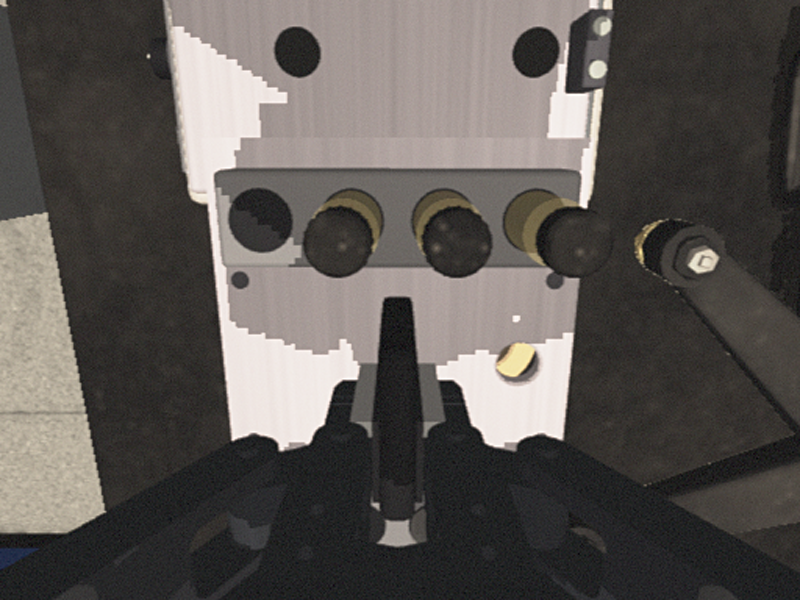

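The wrist view shows the right-hand pads at (297,52) and (536,52) and the right lug at (592,50). The carrier hole is at (517,362). I'll go 38 mm further left to bring the pin into view.

Emit:
{"method": "step_arm", "body": {
  "steps": [
    [0,4,0,0,0,0],
    [0,12,0,0,0,0],
    [0,22,0,0,0,0],
    [0,31,0,0,0,0],
    [0,36,0,0,0,0],
    [0,38,0,0,0,0],
    [0,38,0,0,0,0],
    [0,38,0,0,0,0]
  ]
}}

```text
time: 8.2
eef_pos: [560.0, -72.9, 181.4]
eef_rot: [0.708, 0.707, -0.0, 0.0]
wrist_force: [-0.7, 0.2, -4.9]
finger_gap: 8.8
gripper_force: 68.3
```

```bash
python3 - <<'E'
from h import *
o=env.get_obs(); im=env.read_camera("wrist"); i=env.camera_info("wrist"); cv2.imwrite("pics/w3s.png",im[...,::-1]);cv2.imwrite("pics/w3.png",cv2.resize(im[:240,50:450][...,::-1],(800,480),interpolation=cv2.INTER_CUBIC))
print(o["eef_pos"],o["eef_rot"],i["position"],i["rotation"])
E
```

```text
[559.98145218 -72.90222693 181.36019119] [ 7.07643965e-01  7.06569124e-01 -1.52868512e-04  2.59771495e-04] [560.08822749  -1.1914198  306.38056044] [ 9.89779919e-01 -3.92417483e-04 -3.22379974e-04  1.42602434e-01]
```

View pics/w3.png

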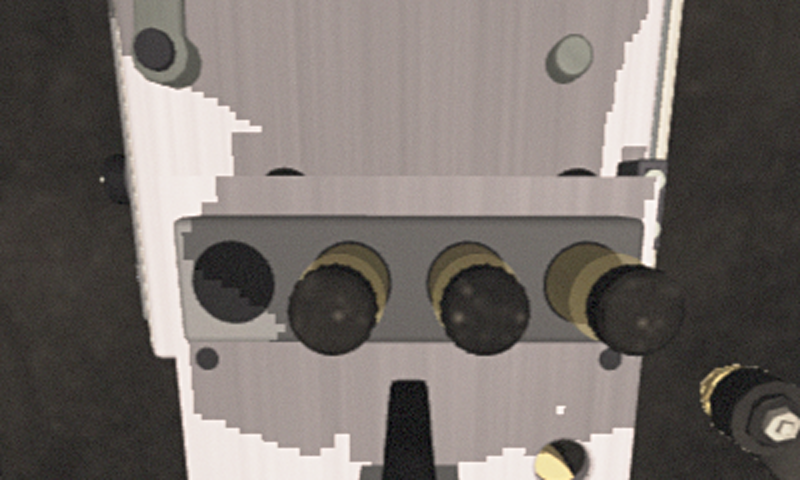

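The pin top is at (573,53) in the crop and the latch pivot at (155,50), with its arm pointing left (open). The carrier hole is at (563,462).

```bash
python3 - <<'E'
from h import *
i=env.camera_info("wrist")
f=lambda n,u,v,z:print(n,onz(i,50+u/2,v/2,z))
f("pin top",573,53,96); f("pivot",155,50,101); f("hole",563,459,142.8)
f("plate R rear edge",643,217,142.8);f("plate rear low",634,480,142.8);f("front edge",175,217,142.8);f("front",188,480,142.8); f("left edge",400,177,142.8)
f("lug corner",618,162,106)
im=cv2.imread("pics/w2s.png")
j=dict(i);j["position"]=np.array([559.774,-39.35,306.423]);j["rotation"]=np.array([.989799121,-5.2998e-4,-5.1676e-4,.142468])
g=lambda n,u,v,z:print(n,onz(j,u/1.5625,v/1.5625,z))
g("pads",297,52,87);g("pads",536,52,87);g("lug face top near",568,92,106);g("lug face far",582,12,106);g("hole",517,362,142.8)
g("lug base",568,92,84)
E
```

```text
pin top [608.   36.5  96. ]
pivot [488.1  36.5 101. ]
hole [601.6 -71.2 142.8]
plate R rear edge [616.8  -8.  142.8]
plate rear low [621.4 -77.4 142.8]
front edge [503.6  -7.9 142.8]
front [500.1 -77.3 142.8]
left edge [558.1   1.3 142.8]
lug corner [620.8   6.  106. ]
pads [520.5  -3.6  87. ]
pads [614.   -3.8  87. ]
lug face top near [622.  -20.2 106. ]
lug face far [624.4   5.9 106. ]
hole [ 601.  -110.6  142.8]
lug base [628.8 -18.1  84. ]
```

Emit:
{"method": "step_arm", "body": {
  "steps": [
    [0,5,0,0,0,0],
    [0,15,0,0,0,0],
    [0,30,0,0,0,0],
    [0,48,0,0,0,0],
    [0,66,0,0,0,0],
    [0,82,0,0,0,0],
    [0,95,0,0,0,0],
    [0,103,0,0,0,0],
    [0,107,0,0,0,0],
    [0,107.7,0,0,0,0],
    [0,107.7,-6,0,0,0],
    [0,107.7,-14,0,0,0],
    [0,107.7,-22,0,0,0],
    [0,107.7,-28,0,0,0],
    [0,107.7,-32,0,0,0],
    [0,107.7,-34,0,0,0],
    [0,107.7,-35,0,0,0],
    [0,107.7,-35,0,0,0],
    [0,107.7,-35,0,0,0]
  ]
}}

```text
time: 10.15
eef_pos: [560.2, 35.3, 146.5]
eef_rot: [0.707, 0.707, 0.0, 0.0]
wrist_force: [-0.5, -1.0, -4.2]
finger_gap: 8.5
gripper_force: 68.4
```

Emit:
{"method": "step_arm", "body": {
  "steps": [
    [0.5,0,-0.5,0,0,0],
    [1,0,-1,0,0,0],
    [2,0,-1.5,0,0,0],
    [3,0,-2,0,0,0],
    [4,0,-2,0,0,0],
    [4,0,-2,0,0,0],
    [4,0,-2,0,0,0]
  ]
}}

```text
time: 10.85
eef_pos: [564.0, 35.4, 144.3]
eef_rot: [0.707, 0.707, 0.0, 0.0]
wrist_force: [-0.2, -0.1, -4.7]
finger_gap: 9.0
gripper_force: 68.4
```

Emit:
{"method": "step_arm", "body": {
  "steps": [
    [0.5,0,-0.3,0,0,0],
    [1,0,-0.6,0,0,0],
    [1.5,0,-0.8,0,0,0],
    [2,0,-1,0,0,0],
    [2,0,-1,0,0,0]
  ]
}}

```text
time: 11.35
eef_pos: [566.1, 35.3, 143.3]
eef_rot: [0.707, 0.707, 0.0, 0.0]
wrist_force: [-0.4, -0.1, -5.5]
finger_gap: 8.8
gripper_force: 68.4
```

Emit:
{"method": "step_arm", "body": {
  "steps": [
    [0.4,0,0,0,0,0],
    [0.8,0,0,0,0,0],
    [1,0,0,0,0,0],
    [1,0,0,0,0,0]
  ]
}}

```text
time: 11.75
eef_pos: [566.9, 35.3, 143.3]
eef_rot: [0.707, 0.707, -0.0, -0.0]
wrist_force: [0.1, 0.2, -4.8]
finger_gap: 9.0
gripper_force: 68.4
```

Emit:
{"method": "step_arm", "body": {
  "steps": [
    [0.3,0,0,0,0,0],
    [0.5,0,0,0,0,0],
    [0.7,0,0,0,0,0],
    [0.7,0,0,0,0,0]
  ]
}}

```text
time: 12.15
eef_pos: [567.1, 35.4, 143.2]
eef_rot: [0.708, 0.707, -0.0, -0.0]
wrist_force: [-2.8, -0.1, -2.8]
finger_gap: 9.0
gripper_force: 68.5
```

Emit:
{"method": "step_arm", "body": {
  "steps": [
    [-0.2,0,-0.5,0,0,0],
    [-0.2,0,-1,0,0,0],
    [-0.2,0,-1.5,0,0,0],
    [-0.2,0,-2,0,0,0],
    [-0.2,0,-2,0,0,0]
  ]
}}

```text
time: 12.65
eef_pos: [567.1, 35.3, 141.1]
eef_rot: [0.707, 0.707, -0.0, -0.0]
wrist_force: [-2.7, 0.6, -3.8]
finger_gap: 8.5
gripper_force: 68.4
```

Emit:
{"method": "step_arm", "body": {
  "steps": [
    [0,0,-0.4,0,0,0],
    [0,0,-0.8,0,0,0],
    [0,0,-1.2,0,0,0],
    [0,0,-1.2,0,0,0]
  ]
}}

```text
time: 13.05
eef_pos: [567.1, 35.3, 140.0]
eef_rot: [0.707, 0.707, -0.0, -0.0]
wrist_force: [-3.7, -1.4, -3.5]
finger_gap: 8.6
gripper_force: 68.7
```

Emit:
{"method": "step_arm", "body": {
  "steps": [
    [-0.2,0,-0.4,0,0,0],
    [-0.2,0,-0.8,0,0,0],
    [-0.2,0,-1,0,0,0],
    [-0.2,0,-1,0,0,0]
  ]
}}

```text
time: 13.45
eef_pos: [567.1, 35.3, 139.0]
eef_rot: [0.707, 0.707, -0.0, -0.0]
wrist_force: [-4.8, -0.5, -3.7]
finger_gap: 9.1
gripper_force: 68.8
```

Emit:
{"method": "step_arm", "body": {
  "steps": [
    [0,0,-0.4,0,0,0],
    [0,0,-0.8,0,0,0],
    [0,0,-1,0,0,0],
    [0,0,-1,0,0,0]
  ]
}}

```text
time: 13.85
eef_pos: [567.1, 35.4, 138.0]
eef_rot: [0.707, 0.707, -0.0, -0.0]
wrist_force: [-4.9, -0.0, -3.1]
finger_gap: 8.9
gripper_force: 68.9
```

Emit:
{"method": "step_arm", "body": {
  "steps": [
    [-0.3,0,-0.5,0,0,0],
    [-0.4,0,-1,0,0,0],
    [-0.4,0,-1.5,0,0,0],
    [-0.4,0,-2,0,0,0],
    [-0.4,0,-2,0,0,0]
  ]
}}

```text
time: 14.35
eef_pos: [567.1, 35.3, 136.0]
eef_rot: [0.707, 0.707, 0.0, 0.0]
wrist_force: [-3.1, 0.0, -3.8]
finger_gap: 8.9
gripper_force: 68.5
```

Emit:
{"method": "step_arm", "body": {
  "steps": [
    [0,0,-0.5,0,0,0],
    [0,0,-1,0,0,0],
    [0,0,-1.5,0,0,0],
    [0,0,-1.5,0,0,0]
  ]
}}

```text
time: 14.75
eef_pos: [567.1, 35.4, 134.5]
eef_rot: [0.707, 0.707, 0.0, 0.0]
wrist_force: [-2.5, 0.9, -3.5]
finger_gap: 8.9
gripper_force: 68.5
```

Emit:
{"method": "step_arm", "body": {
  "steps": [
    [-0.1,0,-0.5,0,0,0],
    [-0.1,0,-1,0,0,0],
    [-0.1,0,-1.5,0,0,0],
    [-0.1,0,-2,0,0,0],
    [-0.1,0,-2,0,0,0]
  ]
}}

```text
time: 15.25
eef_pos: [567.0, 35.3, 132.6]
eef_rot: [0.707, 0.707, 0.0, 0.0]
wrist_force: [-2.0, 0.1, -5.3]
finger_gap: 8.8
gripper_force: 68.4
```

Emit:
{"method": "step_arm", "body": {
  "steps": [
    [0,0,-0.3,0,0,0],
    [0,0,-0.6,0,0,0],
    [0,0,-0.9,0,0,0],
    [0,0,-0.9,0,0,0]
  ]
}}

```text
time: 15.65
eef_pos: [567.1, 35.3, 131.7]
eef_rot: [0.707, 0.707, 0.0, 0.0]
wrist_force: [-1.0, 0.4, -4.9]
finger_gap: 8.6
gripper_force: 68.4
```

Emit:
{"method": "step_arm", "body": {
  "steps": [
    [0,0,-0.3,0,0,0],
    [0,0,-0.5,0,0,0],
    [0,0,-0.5,0,0,0]
  ]
}}

```text
time: 15.95
eef_pos: [567.0, 35.3, 131.6]
eef_rot: [0.707, 0.707, 0.0, 0.0]
wrist_force: [-2.2, 0.1, -0.1]
finger_gap: 8.7
gripper_force: 69.2
```

Emit:
{"method": "step_arm", "body": {
  "steps": [
    [0,0,-0.3,0,0,0],
    [0,0,-0.5,0,0,0],
    [0,0,-0.5,0,0,0]
  ]
}}

```text
time: 16.25
eef_pos: [567.0, 35.3, 131.6]
eef_rot: [0.707, 0.707, 0.0, 0.0]
wrist_force: [-3.7, 0.4, 5.7]
finger_gap: 8.7
gripper_force: 70.1
```

Emit:
{"method": "step_arm", "body": {
  "steps": [
    [0,0,0.5,0,0,0],
    [0,0,0.5,0,0,0],
    [0,0,0.5,0,0,0],
    [0,0,0.5,0,0,0],
    [0,0,0.5,0,0,0],
    [0,0,0.5,0,0,0],
    [0,0,0.5,0,0,0],
    [0,0,0.5,0,0,0]
  ],
  "grip": -0.2,
  "squeeze": 30
}}

```text
time: 17.05
eef_pos: [566.8, 35.3, 131.2]
eef_rot: [0.707, 0.707, 0.0, 0.0]
wrist_force: [0.4, 0.4, -0.4]
finger_gap: 51.1
gripper_force: 0.0
```

Emit:
{"method": "step_arm", "body": {
  "steps": [
    [0,0,10,0,0,0],
    [0,0,30,0,0,0],
    [0,0,60,0,0,0],
    [0,0,90,0,0,0],
    [-10,0,120,0,0,0],
    [-40,-10,140,0,0,0],
    [-70,-25,150,0,0,0],
    [-90,-45,150,0,0,0],
    [-100,-60,150,0,0,0],
    [-100,-60,150,0,0,0],
    [-100,-60,150,0,0,0],
    [-100,-60,150,0,0,0]
  ]
}}

```text
time: 18.25
eef_pos: [468.0, -23.7, 281.1]
eef_rot: [0.707, 0.707, 0.001, 0.0]
wrist_force: [0.4, 0.7, 1.2]
finger_gap: 51.4
gripper_force: 0.0
```

```bash
python3 - <<'E'
from h import *
o=env.get_obs(); im=env.read_camera("wrist"); i=env.camera_info("wrist"); cv2.imwrite("pics/w4.png",cv2.resize(im[...,::-1],(800,600),interpolation=cv2.INTER_CUBIC))
print(o["time"],o["eef_pos"],o["wrist_force"],o["finger_gap"],i["position"])
E
```

```text
18.25 [468.00245424 -23.72404877 281.09012195] [0.42055388 0.70991522 1.20529157] 51.416608617946146 [467.74713411  48.02101488 406.10119002]
```

View pics/w4.png

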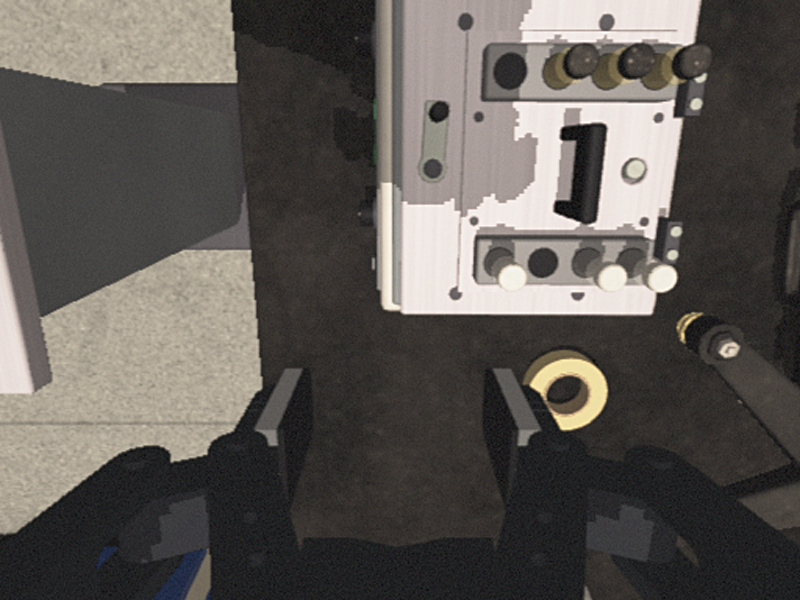

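The plate is seated: the pin shows in the hole at (634,170). The latch post is at (440,110) and the pivot at (432,170).

```bash
python3 - <<'E'
from h import *
i=env.camera_info("wrist")
f=lambda n,u,v,z:print(n,onz(i,u/1.5625,v/1.5625,z))
f("post",440,110,126);f("pivot",432,170,101);f("pin",634,170,96);f("front L vial block",486,98,111);f("block right/near corner",484,44,111);f("plate front",459,290,93)
E
```

```text
post [489.8  66.6 126. ]
pivot [488.   35.6 101. ]
pin [607.   35.5  96. ]
front L vial block [515.6  73.7 111. ]
block right/near corner [513.2 100.1 111. ]
plate front [507.2 -38.6  93. ]
```

Emit:
{"method": "step_arm", "body": {
  "steps": [
    [2,10,0,0,0,0],
    [6,30,-10,0,0,0],
    [12,50,-20,0,0,0],
    [18,70,-35,0,0,0],
    [21,82,-50,0,0,0],
    [21,88,-70,0,0,0],
    [21,88,-90,0,0,0],
    [21,88,-108,0,0,0],
    [21,88,-120,0,0,0],
    [21,88,-120,0,0,0],
    [21,88,-120,0,0,0],
    [21,88,-120,0,0,0]
  ],
  "grip": 0.48
}}

```text
time: 19.5
eef_pos: [488.4, 63.9, 161.8]
eef_rot: [0.707, 0.707, 0.001, 0.0]
wrist_force: [-0.8, 0.6, 0.5]
finger_gap: 22.0
gripper_force: 0.0
```

```bash
python3 - <<'E'
from h import *
o=env.get_obs(); im=env.read_camera("wrist"); i=env.camera_info("wrist"); cv2.imwrite("pics/w5.png",cv2.resize(im[...,::-1],(800,600),interpolation=cv2.INTER_CUBIC))
print(o["time"],o["eef_pos"],o["wrist_force"],o["finger_gap"],[proj(i,p)*1.5625 for p in ((488,66.5,126),(o["eef_pos"]+[0,0,-17]))])
E
```

```text
19.5 [488.38889233  63.90311187 161.76576001] [-0.78157253  0.55623335  0.4525196 ] 21.96809233041196 [array([395.78125, 359.375  ]), array([396.875 , 391.5625])]
```

View pics/w5.png

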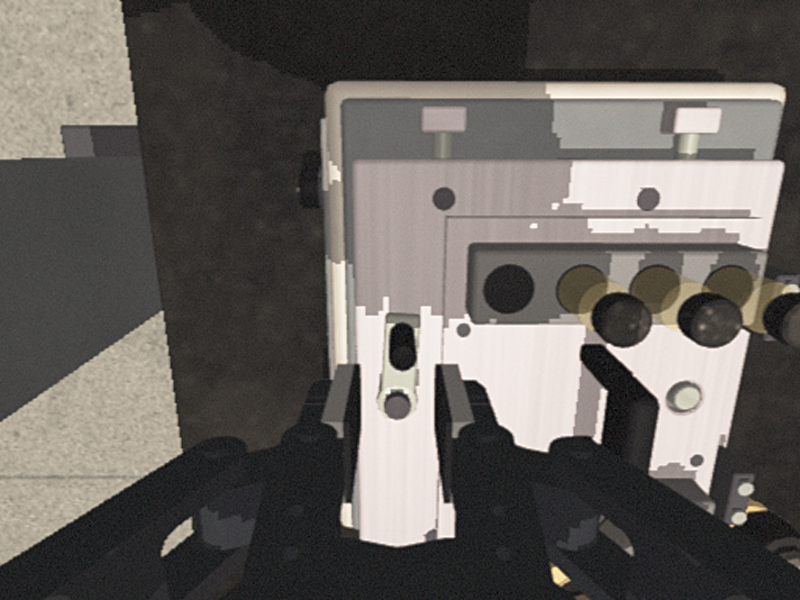

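The post top at (403,355) lies between the open fingers, so I can go down and take it.

Emit:
{"method": "step_arm", "body": {
  "steps": [
    [1.5,1,-10,0,0,0],
    [1.5,1,-22,0,0,0],
    [1.5,1,-31,0,0,0],
    [1.5,1,-36,0,0,0],
    [1.5,1,-37,0,0,0],
    [1.5,1,-37,0,0,0]
  ]
}}

```text
time: 20.15
eef_pos: [489.3, 64.3, 124.1]
eef_rot: [0.707, 0.707, -0.0, -0.0]
wrist_force: [0.7, -0.1, 0.4]
finger_gap: 22.2
gripper_force: 0.0
```

Emit:
{"method": "step_arm", "body": {
  "steps": [
    [0,0,0,0,0,0],
    [0,0,0,0,0,0],
    [0,0,0,0,0,0],
    [0,0,0,0,0,0],
    [0,0,0,0,0,0],
    [0,0,0,0,0,0]
  ],
  "grip": 1,
  "squeeze": 20
}}

```text
time: 20.75
eef_pos: [489.7, 64.4, 124.5]
eef_rot: [0.707, 0.707, 0.0, 0.0]
wrist_force: [-0.2, 0.7, 2.7]
finger_gap: 8.9
gripper_force: 20.1
```

Emit:
{"method": "step_arm", "body": {
  "steps": [
    [1.3,-0.1,0,0,0,0],
    [4.3,-0.6,0,0,0,0],
    [7.2,-1.3,0,0,0,0],
    [10,-2.4,0,0,0,0],
    [12.7,-3.7,0,0,0,0],
    [15.2,-5.2,0,0,0,0],
    [15.2,-5.2,0,0,0,0]
  ]
}}

```text
time: 21.45
eef_pos: [502.8, 60.1, 124.2]
eef_rot: [0.707, 0.707, -0.001, -0.002]
wrist_force: [-4.3, 2.5, 5.8]
finger_gap: 9.0
gripper_force: 20.5
```

Emit:
{"method": "step_arm", "body": {
  "steps": [
    [2.4,-1.8,0,0,0,0],
    [4.6,-3.9,0,0,0,0],
    [6.6,-6.1,0,0,0,0],
    [8.3,-8.6,0,0,0,0],
    [9.8,-11.2,0,0,0,0],
    [11.1,-13.9,0,0,0,0],
    [11.1,-13.9,0,0,0,0]
  ]
}}

```text
time: 22.15
eef_pos: [514.6, 46.0, 124.1]
eef_rot: [0.707, 0.707, -0.0, -0.001]
wrist_force: [-3.1, 3.8, 5.9]
finger_gap: 8.8
gripper_force: 20.5
```

Emit:
{"method": "step_arm", "body": {
  "steps": [
    [0.8,-2.8,0,0,0,0],
    [1.4,-5.7,0,0,0,0],
    [1.8,-8.6,0,0,0,0],
    [1.8,-10.5,0,0,0,0],
    [1.8,-10.5,0,0,0,0]
  ]
}}

```text
time: 22.65
eef_pos: [517.9, 34.8, 124.2]
eef_rot: [0.708, 0.707, 0.001, 0.0]
wrist_force: [-0.4, 3.8, 2.5]
finger_gap: 8.7
gripper_force: 20.2
```

Emit:
{"method": "step_arm", "body": {
  "steps": [
    [0,-0.8,0,0,0,0],
    [0,-1.6,0,0,0,0],
    [0,-1.6,0,0,0,0]
  ]
}}

```text
time: 22.95
eef_pos: [518.1, 33.2, 124.3]
eef_rot: [0.707, 0.707, 0.001, 0.0]
wrist_force: [0.8, 4.9, 0.5]
finger_gap: 8.8
gripper_force: 20.1
```

Emit:
{"method": "step_arm", "body": {
  "steps": [
    [0,0,0,0,0,0],
    [0,0,0,0,0,0],
    [0,0,0,0,0,0],
    [0,0,0,0,0,0],
    [0,0,0,0,0,0],
    [0,0,20,0,0,0],
    [0,0,50,0,0,0],
    [0,0,90,0,0,0],
    [-20,-20,130,0,0,0],
    [-50,-50,155,0,0,0],
    [-50,-70,155,0,0,0],
    [-50,-70,155,0,0,0],
    [-50,-70,155,0,0,0]
  ],
  "grip": 0.48
}}

```text
time: 24.25
eef_pos: [467.4, -36.7, 279.2]
eef_rot: [0.708, 0.707, 0.0, -0.0]
wrist_force: [0.7, 0.5, -1.3]
finger_gap: 22.1
gripper_force: 0.0
```

```bash
python3 - <<'E'
from h import *
o=env.get_obs(); im=env.read_camera("wrist"); i=env.camera_info("wrist"); cv2.imwrite("pics/w6.png",cv2.resize(im[:240,150:470][...,::-1],(800,600),interpolation=cv2.INTER_CUBIC))
print(o["time"],o["eef_pos"],o["wrist_force"],o["finger_gap"])
E
```

```text
24.25 [467.44897075 -36.66124341 279.1892254 ] [ 0.70344169  0.5274203  -1.29425534] 22.111155107307688
```

View pics/w6.png

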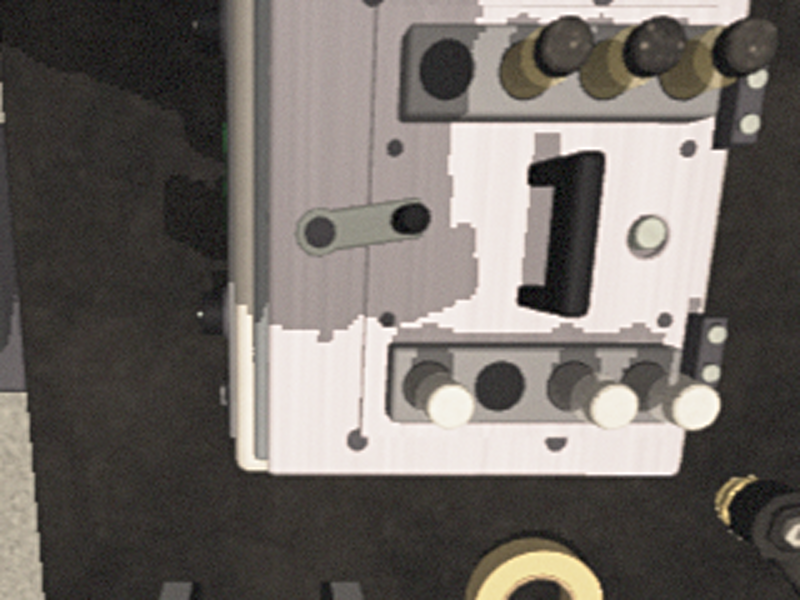

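```bash
python3 - <<'E'
from h import *
i=env.camera_info("wrist")
f=lambda n,u,v,z:print(n,onz(i,150+u/2.5,v/2.5,z))
f("post top",413,213,126);f("pivot",320,232,100);f("arm end",430,216,100);f("pin",650,233,96);f("hole",648,235,93)
E
```

```text
post top [516.6  43.  126. ]
pivot [488.5  37.3 100. ]
arm end [527.3  42.7 100. ]
pin [607.5  37.1  96. ]
hole [608.3  36.4  93. ]
```

The latch is about 0.18 rad short because the post slipped in the grip: its top is at y 43 against the pivot's 37. I'll close the fingers and push it from the left.

Emit:
{"method": "step_arm", "body": {
  "steps": [
    [5,10,0,0,0,0],
    [18,35,0,0,0,0],
    [32,65,0,0,0,0],
    [44,88,0,0,0,0],
    [50,98,-15,0,0,0],
    [50,100,-50,0,0,0],
    [50,100,-85,0,0,0],
    [50,100,-115,0,0,0],
    [50,100,-135,0,0,0],
    [50,100,-145,0,0,0],
    [50,100,-148,0,0,0],
    [50,100,-148,0,0,0]
  ],
  "grip": 1
}}

```text
time: 25.5
eef_pos: [517.4, 63.1, 131.0]
eef_rot: [0.707, 0.707, -0.0, -0.0]
wrist_force: [-0.4, 0.5, 0.2]
finger_gap: -0.0
gripper_force: 0.0
```

Emit:
{"method": "step_arm", "body": {
  "steps": [
    [0,-1.5,-1,0,0,0],
    [0,-3,-2,0,0,0],
    [0,-4.5,-2,0,0,0],
    [0,-6,-2,0,0,0],
    [0,-7.5,-2,0,0,0],
    [0,-7.5,-2,0,0,0]
  ]
}}

```text
time: 26.1
eef_pos: [517.7, 55.8, 129.5]
eef_rot: [0.707, 0.707, 0.0, 0.0]
wrist_force: [0.2, 1.6, 0.2]
finger_gap: 0.1
gripper_force: 0.3
```

Emit:
{"method": "step_arm", "body": {
  "steps": [
    [0,-0.7,0,0,0,0],
    [0,-1.4,0,0,0,0],
    [0,-2,0,0,0,0],
    [0,-2,0,0,0,0]
  ]
}}

```text
time: 26.5
eef_pos: [517.7, 53.7, 129.3]
eef_rot: [0.707, 0.707, 0.0, 0.0]
wrist_force: [0.9, 1.2, 0.5]
finger_gap: -0.0
gripper_force: 0.8
```

Emit:
{"method": "step_arm", "body": {
  "steps": [
    [0,-0.5,0,0,0,0],
    [0,-1,0,0,0,0],
    [0,-1,0,0,0,0]
  ]
}}

```text
time: 26.8
eef_pos: [517.4, 52.5, 129.2]
eef_rot: [0.708, 0.707, 0.0, 0.0]
wrist_force: [1.6, 2.3, -0.5]
finger_gap: 0.3
gripper_force: 0.7
```

Emit:
{"method": "step_arm", "body": {
  "steps": [
    [0,-0.5,0,0,0,0],
    [0,-1,0,0,0,0],
    [0,-1,0,0,0,0]
  ]
}}

```text
time: 27.1
eef_pos: [517.4, 52.2, 129.2]
eef_rot: [0.707, 0.707, 0.0, -0.0]
wrist_force: [0.6, 3.2, 0.6]
finger_gap: -0.1
gripper_force: 1.7
```

```bash
python3 - <<'E'
from h import *
o=env.get_obs(); im=env.read_camera("wrist"); i=env.camera_info("wrist"); cv2.imwrite("pics/w7.png",cv2.resize(im[...,::-1],(800,600),interpolation=cv2.INTER_CUBIC))
print(o["eef_pos"],o["wrist_force"])
E
```

```text
[517.35467501  52.16164805 129.18335915] [0.59088836 3.24675813 0.62738847]
```

Emit:
{"method": "step_arm", "body": {
  "steps": [
    [0,-0.5,0,0,0,0],
    [0,-1,0,0,0,0],
    [0,-1,0,0,0,0]
  ]
}}

```text
time: 27.45
eef_pos: [517.4, 52.0, 129.2]
eef_rot: [0.707, 0.707, 0.001, -0.001]
wrist_force: [1.2, 5.5, 0.4]
finger_gap: -0.3
gripper_force: 2.9
```

Emit:
{"method": "step_arm", "body": {
  "steps": [
    [0,3,0,0,0,0],
    [0,9,5,0,0,0],
    [0,9,40,0,0,0],
    [0,9,85,0,0,0],
    [-15,-10,125,0,0,0],
    [-40,-45,150,0,0,0],
    [-50,-80,150,0,0,0],
    [-50,-90,150,0,0,0],
    [-50,-90,150,0,0,0],
    [-50,-90,150,0,0,0]
  ]
}}

```text
time: 28.45
eef_pos: [467.5, -38.5, 278.9]
eef_rot: [0.707, 0.707, -0.0, -0.0]
wrist_force: [0.2, 0.1, 0.1]
finger_gap: -0.1
gripper_force: 0.0
```

```bash
python3 - <<'E'
from h import *
o=env.get_obs(); im=env.read_camera("wrist"); i=env.camera_info("wrist"); cv2.imwrite("pics/w8.png",cv2.resize(im[:240,150:470][...,::-1],(800,600),interpolation=cv2.INTER_CUBIC))
print(o["time"],o["eef_pos"],o["wrist_force"],o["finger_gap"])
E
```

```text
28.45 [467.4767846  -38.4553669  278.91088707] [0.24725569 0.102279   0.1459048 ] -0.07271331563737313
```

View pics/w8.png

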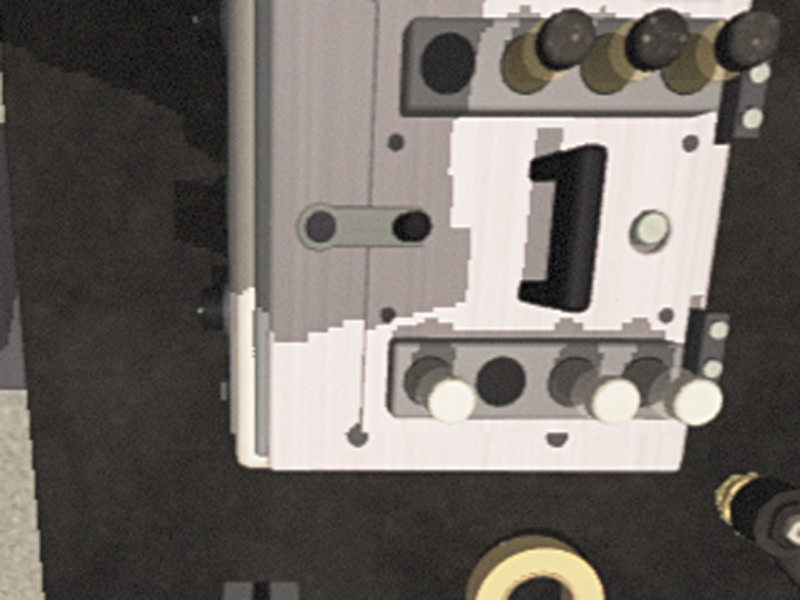

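The latch now points straight back, with pivot (320,227) and post (411,226) in line, over the plate's front edge. The pin sits in the hole at (650,230), the plate is flat against the stop, and the arm is clear.

```bash
python3 -c "
from station import env
print(env.hand_in())"
```

```text
the job is handed in; nothing more can be done
None
```

The carrier is on the shaker with its hole over the pin, flat on the pads and against the back stop; the latch is turned fully over the front edge, and the job is handed in at about 28.5 s of the 72 s allowed.

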